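# Set up the refuelling funnel and strainer on the fuel churn

## Task

Set up the refuelling churn: put the hex-collared funnel in the churn's tapered filler neck and turn it, pressing only gently, until its lugs drop into the slots and the flange sits flush on the neck. Then nest the tapered strainer (round lip) inside the funnel, fully home with its lip flush and level on the funnel's mouth, and let go. Do not force or jam the tapers, and leave the straight-sided basket (square lip) and everything else on the table where it is.

Things in the scene. Friction and masses are not known exactly. Their poses are not given: they have to be found in the camera images.
- funnel: White plastic funnel, 100 mm tall, 0.12 kg, upright. Origin: centre of the spout's lower end; z up its axis. Tapered spout 18 mm across at z = 0, 48 mm at z = 45; flange 74 mm across, z = 45 to 50; above it the hex collar. It stands with its lugs on the rim of an open black pot (50 mm tall, 64 mm across, 80 mm foot), spout inside with some mm of play: lift straight up.
- funnel_flange (a point): Centre of the flange's underside, 45 mm above the funnel's origin, axes as the funnel's. Four lugs hang below the flange, on the funnel's +x, +y, -x and -y axes: each 8 mm wide, 10 mm tall, out to a radius of 37 mm.
- funnel_mouth (a point): Centre of the funnel's mouth, 100 mm above its origin, axes as the funnel's. The hexagonal collar, 62 mm across flats and 50 mm tall, ends here; grip it from above across two opposite flats (they face the funnel's x axis and every 60 degrees from it). Inside is a conical bowl, 50 mm across at the mouth, 20 mm across 48 mm down.
- neck_mouth (a point): Centre of the filler neck's top rim, 114 mm above the table; z up. The top 12 mm is a steel castellated rim, inner radius 27 mm, outer 42 mm, cut by four radial slots 16 mm wide, 12 mm deep, 90 degrees apart. Unturned, the funnel rides 10 mm high on its lugs; turned under a few newtons (at most 90 degrees) it drops and funnel_flange comes to this point.
- churn: Fuel churn, fixed: squat aluminium drum, 150 mm across, 66 mm tall, with the steel neck on top. Origin: centre of its underside. Its yaw does NOT tell the slots' angle, which differs each time and is not reported: see it from above or find it by touch. The neck is too stiff to turn (2 Nm). Its conical bore leaves the seated spout about 2 mm radial clearance.
- strainer: Tapered steel strainer, 93 mm tall, 0.10 kg, upright, lip resting on the rim of a black pot like the funnel's: lift straight up. Origin: centre of its lower tip; z up its axis. Cone 18 mm across at z = 0, 46 mm at z = 45; round lip 64 mm across, z = 45 to 49; above it a bail with a bar. Seated in the funnel, the cone has about 2 mm radial clearance and the lip rests on the collar.
- strainer_lip (a point): Centre of the underside of the strainer's lip (45 mm above its origin); coincides with funnel_mouth when fully home.
- strainer_bar (a point): Centre of the strainer's bail bar, 86 mm above its origin, axes as the strainer's. The bar runs along y: 56 mm long, 10 mm thick in x, 14 mm tall, on two posts at y = -25 and +25 mm. Pinch it across its thickness from above.
- basket: Bystander to leave alone: a basket with a bail like the strainer's but a square lip (66 mm, the strainer's is round) and straight sides (44 mm across all the way down), standing in the third black pot. Origin: on its axis, 45 mm below the lip's underside; z up.
- drink: Bystander: drink bottle, 66 mm across, 200 mm tall; origin at the centre of its underside.
- sweets: Bystander: tub of sweets, 110 mm across, 85 mm tall; origin at the centre of its underside.
- wheel_a: Bystander: spare wheel lying flat, 84 mm across, 38 mm tall; origin at the centre of its underside.
- wheel_b: Bystander: a second such wheel.
- driver: Bystander: screwdriver lying on the table.
- spanner: Bystander: spanner lying on the table.
There are look-alikes about, which are no part of the job. Leave any green look-alike of the funnel alone. Leave any green look-alike of the strainer alone.

How it is judged:
By the outcome, as a careful person would: the job done as asked, in the order asked, and still so for the second after the job is handed in, with the robot touching nothing.
It also fails if it takes over 72 s, if anything falls off the work surface, if the arm or the gripper's body presses on something with over 40 N, if the wrist force passes 120 N, or if a joint passes its speed limit or range.

## Robot

A 6-joint arm with a two-finger parallel gripper is mounted at the origin on the work surface. World frame = base frame: x ahead of the robot, y to its left, z up, the work surface at z = 0. Lengths are in m, angles in rad, forces in N, time in s.
With the tool pointing down it reaches from about 0.35 to 0.925 m from the base axis. Payload 6.4 kg.
Tool frame: the origin (TCP) lies on the front face of the gripper's body, between the roots of the fingers; the fingertips stand 97 mm ahead of it and the grasp point (between the pads) lies 78 mm ahead of it; z points along the fingers, y is the line along which they close (so a half turn about z gives the same grasp; the last joint's range is limited). The gripper opens to 94 mm and grips with 3 to 60 N. Pads are 16 mm wide; open, the fingers measure 119 mm over their backs; the gripper's body (75 mm by 177 mm) begins 78 mm behind the grasp point.
Start: joints at [1.093, 0.245, 1.558, -0, 1.339, -0.174], TCP at [0.194, 0.62, 0.303] pointing down, gripper open.
Joint ranges: [-3.13, 3.13], [-1.02, 2.26], [0.13, 2.54], [-0.95, 4.09], [0.21, 2.88], [-2.74, 2.74]. Speed limits (rad/s): [2.57, 2.57, 3.14, 3.14, 3.14, 3.14].

## Interface

Orientations are given as a 3x3 rotation matrix whose columns are the frame's x, y, z axes.
In Python, from cell import arm gives the robot as it stands.
- The arm moves only by the tool apply_moves, never from a script. Its argument "plan" is a list of rows, each a list of 2 entries, a list of its own where there are three numbers: the shift along the tool's x, y, z scaled (see below), then the turn, a rotation vector about the tool's x, y, z scaled (see below). A call has 1 to 5 rows; each row shifts and turns the commanded pose from where the row before left it, along the tool's axes as they then stand; what a row does not reach is not made up. The controller multiplies each number of a shift by 0.1 m and each number of a turn by 180 degrees. A row lasts 1/10 s, in which the tool goes at most 50 mm and 8.59 degrees, less where a joint would pass 70% of its speed; a pose out of reach is approached as far as the arm can. A call with a number of a shift or a turn outside -1 to 1 is refused whole. A call with a gripper value outside its range is refused whole. "claw" is the closure, from 0 (fully open) to 1 (shut), set as the call begins (left out, the last holds). The fingers move at their own pace and stop on an object; the grip force is fixed at half the most. Time passes only in rows, so rows that do not move let the fingers close. It gives the time, the measured TCP pose, the force, the opening and the grip force at its end, in the units of the state.
- arm.get_state(): the state, without advancing time (a new reading comes with each control period).
- arm.read_camera(name): name is "scene" or "side" or "wrist"; returns a dict with "image" (400x640x3 uint8, red, green, blue), "fov_y" (degrees; the focal length in pixels is half the picture's height over the tangent of half this angle, whatever the lens; pixels are square), "cx", "cy" (the principal point, pixels), "rvec" (rotation vector, rad) and "tvec" (3), from world to camera coordinates, as OpenCV has them; the wrist camera has in their place "T_tool_cam" (4x4, takes a point from camera to tool coordinates, whose origin is the TCP and whose axes are the flange's). Camera axes: x right, y down, z forward; pixel columns grow to the right and rows downward; lengths in m; the calibration is good to about 2 mm. A picture is of the moment at which its call begins: read the wrist's pose just before it. There is no depth.
- arm.hand_in(): hands the job in; it is judged then, once.
Trained networks look in a picture, given as the dict that the camera call returned (one of the last four; its "shot" number tells which), for a name from the list of things; names that differ only in an ending like _2 or _b are one class to them, and where a whole thing is asked for, a point or a joint stands for the part that bears it (a point fixed in the world has none). Each returns a list of dicts, best first, with "conf" (0 to 1); they miss things now and then, are a little off and sometimes report something else, mostly with a low value. They report only what shows in the picture. A call takes as long as a camera call. They do not tell look-alikes from the thing itself.
- arm.spot_in(picture, name): "location" ([column, row] in pixels, amid what is visible of it).
- arm.regions_of(picture, name): "pixels" (400x640 bool, what is visible of it) and "location" ([column, row] in pixels, amid what is visible of it).
- arm.mark_of(picture, name): "location" ([column, row] in pixels: a listed point, or the origin of a listed thing).
The state is a dict: "t": time; "joint_pos": joint angles; "dq": joint speeds; "tau": joint torques, N m; "tcp_pos": TCP position; "ee_rot": TCP orientation; "contact_force": force on the tool from outside, world axes, zero at the start; "torque": the same for the moment, N m; "grip_width": finger opening in m; "grasp_force": force on a finger pad.
Only numpy, scipy, OpenCV 4.12 (cv2) and the standard library are available. Lean on these libraries where they do the work, as an engineer would, in place of code of your own. Each camera call takes 0.05 s, during which the arm holds its last target. There are 200 camera calls.

## Working session

There is one attempt and no reset: what is moved stays moved. The work goes in short steps, Python scripts to look and compute and a tool call to move; the robot and the scene stay as the last step left them, time stands still between calls to the robot, and variables do not carry over. Pictures are saved under pics/ and viewed, at most 10 in all, crops included, and the job is handed in when it is done.

Besides the shell and the picture viewer there is one more tool, called by a JSON object that holds its "op" and its "data". apply_moves: Moves the arm, as the interface text tells. Its arguments: {"type":"object","properties":{"plan":{"type":"array"},"claw":{"type":"number"}},"required":["plan"]}

```bash
mkdir -p pics; ls; cat > h.py <<'E'
import numpy as np, cv2
from cell import arm
def cam(p, st=None):
    f=200/np.tan(np.radians(p["fov_y"])/2); K=np.array([[f,0,p["cx"]],[0,f,p["cy"]],[0,0,1]])
    if "rvec" in p:
        R=cv2.Rodrigues(np.array(p["rvec"],float))[0]; t=np.array(p["tvec"],float).ravel()
        return K,R.T,-R.T@t
    T=np.array(p["T_tool_cam"]); Rt=np.array(st["ee_rot"]); 
    return K,Rt@T[:3,:3],np.array(st["tcp_pos"])+Rt@T[:3,3]
def ray(p,uv,st=None):
    K,R,c=cam(p,st); d=R@np.linalg.solve(K,[uv[0],uv[1],1]); return c,d/np.linalg.norm(d)
def atz(p,uv,z,st=None):
    c,d=ray(p,uv,st); return c+d*(z-c[2])/d[2]
def tri(a,b):
    A=np.zeros((3,3));v=np.zeros(3)
    for c,d in (a,b):
        M=np.eye(3)-np.outer(d,d);A+=M;v+=M@c
    return np.linalg.solve(A,v)
def proj(p,X,st=None):
    K,R,c=cam(p,st); q=K@(R.T@(np.asarray(X)-c)); return q[:2]/q[2]
def save(n,img): cv2.imwrite("pics/"+n,cv2.cvtColor(img,cv2.COLOR_RGB2BGR))
E
python3 - <<'E'
from h import *
np.set_printoptions(precision=3,suppress=True)
st=arm.get_state(); P={n:arm.read_camera(n) for n in("scene","side","wrist")}
Z=dict(funnel_mouth=.15,neck_mouth=.114,strainer_bar=.141+0,basket=.05,)
for n in ("scene","side","wrist"):
    for k in("funnel_mouth","funnel_flange","neck_mouth","strainer_bar","strainer_lip","basket","churn"):
        for r in arm.mark_of(P[n],k)[:3]:
            print(n,k,round(r["conf"],2),np.round(r["location"],1), atz(P[n],r["location"],{'funnel_mouth':.165,'funnel_flange':.11-.05,'neck_mouth':.114,'strainer_bar':.091,'strainer_lip':.05,'basket':.005,'churn':0}[k],st))
save("a.png",np.vstack([P["scene"]["image"]])) ; save("b.png",P["side"]["image"]); save("c.png",P["wrist"]["image"])
print(st["tcp_pos"],st["ee_rot"],st["t"])
m=np.vstack([np.hstack([cv2.resize(P["scene"]["image"],(800,500))])]);save("s.png",m)
w=np.hstack([cv2.resize(P[n]["image"],(400,250)) for n in("side","wrist")]);save("sw.png",w)
E
```

```text
pics
scene funnel_mouth 0.88 [231.8 218.3] [ 0.663 -0.141  0.165]
scene funnel_mouth 0.6 [162.6 241. ] [ 0.687 -0.266  0.165]
scene funnel_flange 0.67 [167.4 260.8] [ 0.639 -0.277  0.06 ]
scene funnel_flange 0.63 [384.5 179.2] [0.521 0.221 0.06 ]
scene funnel_flange 0.62 [233.5 240. ] [ 0.618 -0.144  0.06 ]
scene neck_mouth 0.7 [317.6 175.6] [0.529 0.058 0.114]
scene strainer_bar 0.78 [432.9 139. ] [0.444 0.373 0.091]
scene strainer_bar 0.6 [388.5 150. ] [0.457 0.253 0.091]
scene strainer_lip 0.83 [386.2 165.6] [0.464 0.248 0.05 ]
scene strainer_lip 0.67 [425.2 155.4] [0.452 0.356 0.05 ]
scene basket 0.61 [199.3 215.7] [ 0.471 -0.207  0.005]
scene churn 0.68 [316.7 211.9] [0.525 0.057 0.   ]
side funnel_mouth 0.82 [334.1 149.4] [ 0.572 -0.084  0.165]
side funnel_mouth 0.73 [338.4 112.6] [ 0.615 -0.225  0.165]
side funnel_flange 0.71 [336.  128.6] [ 0.639 -0.279  0.06 ]
side funnel_flange 0.7 [331. 207.] [0.541 0.012 0.06 ]
side neck_mouth 0.95 [332.1 208.5] [0.522 0.056 0.114]
side neck_mouth 0.39 [240.3 230.2] [0.691 0.194 0.114]
side strainer_bar 0.85 [316.9 352.7] [0.428 0.371 0.091]
side strainer_bar 0.77 [329.7 291.7] [0.452 0.246 0.091]
side strainer_lip 0.85 [327. 300.] [0.457 0.247 0.05 ]
side strainer_lip 0.79 [319.  358.4] [0.426 0.367 0.05 ]
side basket 0.88 [382.1 169.4] [ 0.469 -0.22   0.005]
side basket 0.68 [409.4 208.9] [ 0.357 -0.104  0.005]
side churn 0.63 [326.9 234.9] [0.533 0.057 0.   ]
side churn 0.63 [227.5 290.5] [0.69  0.293 0.   ]
wrist strainer_lip 0.92 [200.  387.3] [0.432 0.364 0.05 ]
[0.194 0.62  0.302] [[-0.954  0.299 -0.001]
 [ 0.299  0.954 -0.002]
 [ 0.    -0.002 -1.   ]] 0.0
```

View pics/s.png

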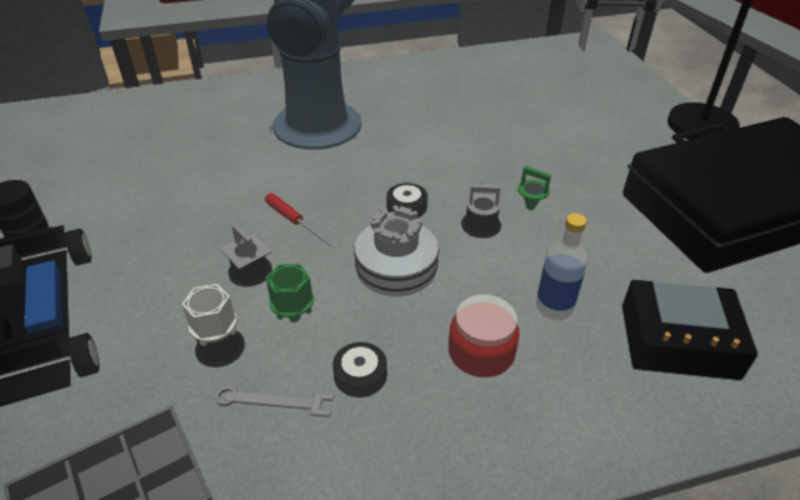

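View pics/b.png

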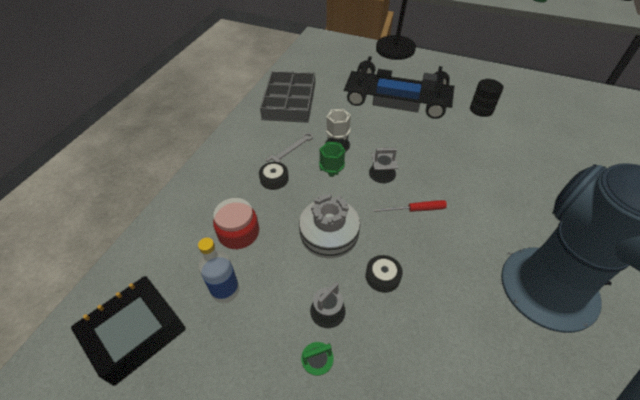

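Candidates in the scene picture, native px:
- **Funnel:** white (167,244) or green look-alike (231,230). I choose the white one.
- **Strainer:** steel with round lip (387,164), green (427,148) or square-lip basket (196,200). I choose the steel round one.

The neck is at (318,178). Next I work out the wrist camera mount and the viewing pose.

```bash
python3 - <<'E'
from h import *
np.set_printoptions(precision=3,suppress=True)
st=arm.get_state(); p=arm.read_camera("wrist"); print(p["T_tool_cam"],p["fov_y"],p["cx"],p["cy"])
s=arm.read_camera("scene")
R=np.array(st["ee_rot"])
for n in("drink","sweets","wheel_a"):
    print(n,[ (round(r["conf"],2),atz(s,r["location"],0)) for r in arm.mark_of(s,n)[:2]])
E
```

```text
[[ 0.001 -0.963 -0.268  0.077]
 [ 1.     0.001  0.001 -0.   ]
 [-0.    -0.268  0.963 -0.085]
 [ 0.     0.     0.     1.   ]] 69.11530331418258 317.5115044121948 198.63754170238144
drink [(0.75, array([0.694, 0.298, 0.   ]))]
sweets [(0.68, array([0.756, 0.137, 0.   ])), (0.37, array([ 0.766, -0.2  ,  0.   ]))]
wheel_a [(0.91, array([ 0.753, -0.061,  0.   ])), (0.64, array([0.362, 0.121, 0.   ]))]
```

{"op": "apply_moves", "data": {"plan": [[[-0.364,-0.276,0],[0,0,0]],[[-0.364,-0.276,0],[0,0,0]],[[-0.364,-0.276,0],[0,0,0]],[[-0.364,-0.276,0],[0,0,0]],[[-0.364,-0.276,0],[0,0,0]]]}}

```text
t: 1.95
tcp_pos: [0.3275, 0.4326, 0.3028]
ee_rot: [[-0.954, 0.299, 0.0], [0.299, 0.954, 0.0], [-0.0, 0.0, -1.0]]
contact_force: [0.8, 0.5, -0.3]
grip_width: 0.0942
grasp_force: 0.0
```

{"op": "apply_moves", "data": {"plan": [[[-0.364,-0.276,0],[0,0,0]],[[-0.364,-0.276,0],[0,0,0]],[[-0.364,-0.276,0],[0,0,0]],[[-0.364,-0.276,0],[0,0,0]],[[-0.364,-0.276,0],[0,0,0]]]}}

```text
t: 2.45
tcp_pos: [0.46, 0.2463, 0.303]
ee_rot: [[-0.954, 0.299, 0.001], [0.299, 0.954, 0.0], [-0.001, 0.001, -1.0]]
contact_force: [-0.2, 0.1, 0.1]
grip_width: 0.0941
grasp_force: 0.0
```

```bash
cat > look.py <<'E'
import sys
from h import *
np.set_printoptions(precision=4,suppress=True)
def look(fn,**pts):
    st=arm.get_state(); p=arm.read_camera("wrist"); save(fn,p["image"])
    print("tcp",np.array(st["tcp_pos"]),"t",st["t"],"F",np.array(st["contact_force"]))
    for k,z in pts.items():
        for r in arm.mark_of(p,k)[:2]: print(k,round(r["conf"],2),np.round(r["location"],1),atz(p,r["location"],z,st))
    return st,p
E
python3 -c "
from look import *
look('w1.png',strainer_bar=.091,strainer_lip=.05,strainer=.005)"
```

```text
tcp [0.46   0.2463 0.303 ] t 2.45 F [-0.1658  0.0982  0.0708]
strainer_bar 0.75 [320.6 192.5] [0.4596 0.2497 0.091 ]
strainer_bar 0.61 [205.4 137.6] [0.371  0.1564 0.091 ]
strainer_lip 0.93 [410.8 131.8] [0.4325 0.3657 0.05  ]
strainer_lip 0.74 [322.4 182. ] [0.4581 0.2529 0.05  ]
strainer 0.76 [318.3 174.5] [0.4563 0.2485 0.005 ]
strainer 0.7 [403. 126.] [0.4286 0.3706 0.005 ]
```

{"op": "apply_moves", "data": {"plan": [[[-0.242,-0.324,0],[0,0,0]],[[-0.242,-0.324,0],[0,0,0]],[[-0.242,-0.324,0],[0,0,0]],[[-0.242,-0.324,0],[0,0,0]],[[-0.242,-0.324,0],[0,0,0]]]}}

```text
t: 3.15
tcp_pos: [0.5261, 0.0576, 0.3027]
ee_rot: [[-0.955, 0.297, 0.0], [0.297, 0.955, 0.0], [-0.0, 0.0, -1.0]]
contact_force: [0.5, 0.9, 0.0]
grip_width: 0.0941
grasp_force: 0.0
```

```bash
python3 -c "
from look import *
look('w2.png',neck_mouth=.114,churn=0)
a=cv2.imread('pics/w1.png');b=cv2.imread('pics/w2.png')
cv2.imwrite('pics/w12.png',np.hstack([cv2.resize(a[:,120:520],(400,400)),cv2.resize(b[:,120:520],(400,400))]))"
```

```text
tcp [0.5261 0.0576 0.3027] t 3.15 F [0.4822 0.8666 0.0304]
neck_mouth 0.67 [312.8 204.6] [0.5293 0.0515 0.114 ]
churn 0.67 [318.5 179.3] [0.5295 0.0578 0.    ]
churn 0.46 [469.   75.4] [0.4593 0.2746 0.    ]
```

View pics/w12.png

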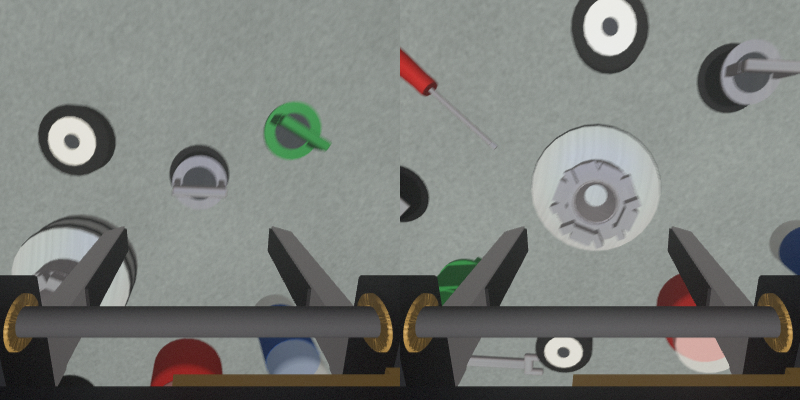

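Left: the steel round-lip strainer at (199,185), its bar horizontal, and the green one at (292,130). Right: the neck at (597,197), too small to read the slots. I'll rectify both to top-down views.

```bash
cat >> h.py <<'E'
def top(p,st,x,y,z,half=.06,N=400):
    # top-down: column -> +x world, row -> -y world ; returns rectified plane z
    w=np.array([[x-half,y+half,z],[x+half,y+half,z],[x+half,y-half,z],[x-half,y-half,z]])
    s=np.array([proj(p,q,st) for q in w],np.float32); d=np.array([[0,0],[N,0],[N,N],[0,N]],np.float32)
    return cv2.warpPerspective(p["image"],cv2.getPerspectiveTransform(s,d),(N,N),flags=cv2.INTER_CUBIC)
E
python3 - <<'E'
from h import *
st=arm.get_state(); p=arm.read_camera("wrist")
a=top(p,st,.527,.055,.114)
d={"T_tool_cam":p["T_tool_cam"],"fov_y":p["fov_y"],"cx":p["cx"],"cy":p["cy"],"image":cv2.cvtColor(cv2.imread("pics/w1.png"),cv2.COLOR_BGR2RGB)}
b=top(d,{"tcp_pos":[.46,.2463,.303],"ee_rot":[[-0.954,0.299,0.001],[0.299,0.954,0],[-0.001,0.001,-1]]},.459,.249,.091)
save("top.png",np.hstack([a,b]))
E
```

```text
(no output)
```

View pics/top.png

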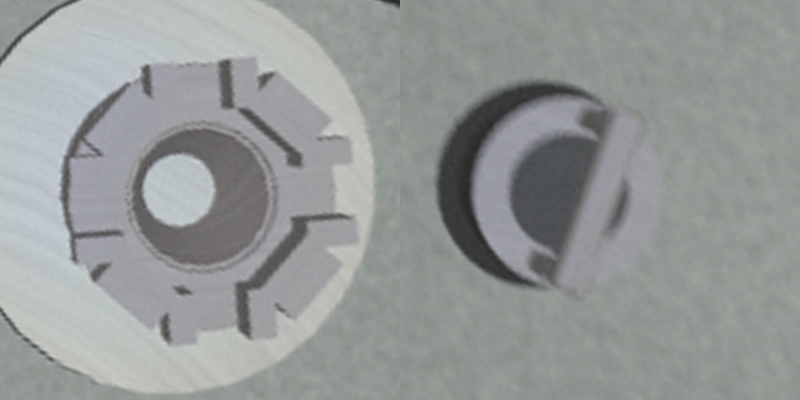

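Left: the neck centre is at about (208,200) and the slots sit about +4.5° from world x. Right: the strainer bar is centred at (598,200), running 71.5° from x. Now to the funnel.

{"op": "apply_moves", "data": {"plan": [[[-0.26,-0.359,0],[0,0,0]],[[-0.26,-0.359,0],[0,0,0]],[[-0.26,-0.359,0],[0,0,0]],[[-0.26,-0.359,0],[0,0,0]],[[-0.26,-0.359,0],[0,0,0]]]}}

```text
t: 3.85
tcp_pos: [0.5972, -0.1517, 0.3027]
ee_rot: [[-0.955, 0.296, 0.0], [0.296, 0.955, 0.001], [0.0, 0.001, -1.0]]
contact_force: [-0.1, 0.7, 0.2]
grip_width: 0.0942
grasp_force: 0.0
```

{"op": "apply_moves", "data": {"plan": [[[-0.26,-0.359,0],[0,0,0]],[[-0.26,-0.359,0],[0,0,0]],[[-0.26,-0.359,0],[0,0,0]],[[0,0,0],[0,0,0]]]}}

```text
t: 4.25
tcp_pos: [0.64, -0.2807, 0.3018]
ee_rot: [[-0.954, 0.3, -0.0], [0.3, 0.954, -0.0], [0.0, -0.0, -1.0]]
contact_force: [-0.6, 1.0, -0.1]
grip_width: 0.094
grasp_force: 0.0
```

```bash
python3 - <<'E'
from look import *
st,p=look('w3.png',funnel_mouth=.115,funnel_flange=.06,funnel=.015)
s=arm.read_camera("scene"); u,v=np.array(proj(s,[.639,-.278,.07])).astype(int)
c=cv2.resize(s["image"][v-40:v+40,u-40:u+40],(400,400),interpolation=cv2.INTER_CUBIC)
save("top3.png",np.hstack([top(p,st,.639,-.278,.115),c])); print(u,v,st["ee_rot"],st["joint_pos"])
E
```

```text
tcp [ 0.64   -0.2807  0.3018] t 4.25 F [-0.5954  1.03   -0.0568]
funnel_mouth 0.96 [326.  192.4] [ 0.6346 -0.2708  0.115 ]
funnel_mouth 0.81 [445.9 123.7] [ 0.6057 -0.1485  0.115 ]
funnel_flange 0.84 [426.8 119.5] [ 0.6032 -0.1453  0.06  ]
funnel_flange 0.63 [321.9 180. ] [ 0.633  -0.2737  0.06  ]
funnel 0.95 [324.5 172.8] [ 0.6342 -0.2698  0.015 ]
funnel 0.69 [412.  120.2] [ 0.6037 -0.1474  0.015 ]
165 257 [[-0.9539  0.3002 -0.0003]
 [ 0.3002  0.9539 -0.0004]
 [ 0.0001 -0.0004 -1.    ]] [-0.5751  0.3573  1.4214 -0.0004  1.3629 -1.8408]
```

View pics/top3.png

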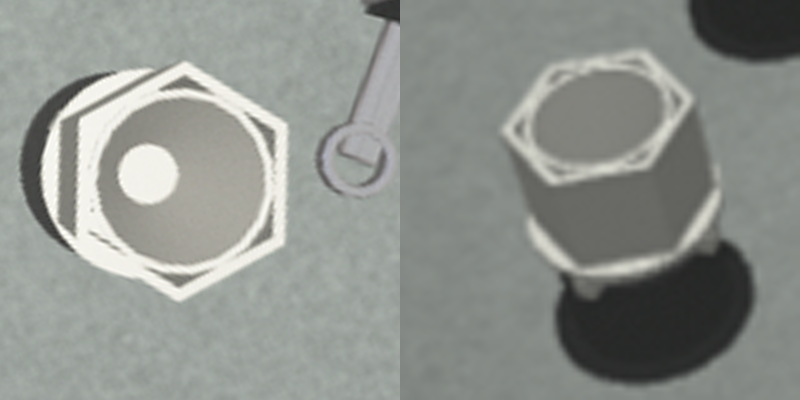

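The white funnel's hex is centred at (181,181) with flats facing world ±x (yaw ≈ -1° mod 60). In the scene crop its lugs are at (588,287) and (708,240). I'll work out the lug angle and descend.

```bash
python3 - <<'E'
from h import *
s=arm.read_camera("scene"); c=np.array([.6335,-.2723])
for y in (-1,59,29):
    print(y,[np.round((proj(s,[c[0]+.036*np.cos(a),c[1]+.036*np.sin(a),.053])-[125,217])*5).astype(int).tolist() for a in np.radians(y)+np.arange(4)*np.pi/2])
for q in((588,287),(708,240)):
    X=atz(s,np.array(q)/5+[125,217],.053)[:2]-c; print(np.hypot(*X),np.degrees(np.arctan2(X[1],X[0])))
E
```

```text
-1 [[230, 288], [318, 201], [222, 152], [132, 236]]
59 [[309, 237], [268, 152], [144, 199], [181, 288]]
29 [[277, 269], [303, 170], [177, 169], [145, 268]]
0.15074692322749328 61.54586188234238
0.19159414764567445 71.41177924006776
```

{"op": "apply_moves", "data": {"plan": [[[0.087,0.061,0],[0,0,0.0375]],[[0,0,0.32],[0,0,0.0375]],[[0,0,0.32],[0,0,0]],[[0,0,0.32],[0,0,0]],[[0,0,0.33],[0,0,0]]]}}

```text
t: 5.05
tcp_pos: [0.6324, -0.2692, 0.1733]
ee_rot: [[-0.859, 0.512, 0.001], [0.512, 0.859, -0.0], [-0.001, 0.0, -1.0]]
contact_force: [1.2, 0.9, 0.5]
grip_width: 0.0938
grasp_force: 0.0
```

{"op": "apply_moves", "data": {"plan": [[[0,0,0],[0,0,0]],[[0,0,0],[0,0,0]],[[0,0,0],[0,0,0]],[[0,0,0],[0,0,0]],[[0,0,0],[0,0,0]]], "claw": 1}}

```text
t: 5.55
tcp_pos: [0.6332, -0.2713, 0.1763]
ee_rot: [[-0.858, 0.514, 0.003], [0.514, 0.858, -0.002], [-0.004, -0.0, -1.0]]
contact_force: [-0.6, -0.3, 5.5]
grip_width: 0.0617
grasp_force: 30.0
```

The lugs match yaw 59° (mod 90), along the tool's y axis. Lift, carry to the neck, then turn +35.5° onto the slots.

{"op": "apply_moves", "data": {"plan": [[[0,0,-0.1],[0,0,0]],[[0,0,-0.3],[0,0,0]],[[0,0,-0.3],[0,0,0]],[[0,0,-0.3],[0,0,0]],[[0,0,-0.3],[0,0,0]]]}}

```text
t: 6.05
tcp_pos: [0.632, -0.2704, 0.3052]
ee_rot: [[-0.858, 0.514, -0.0], [0.514, 0.858, 0.0], [0.0, 0.0, -1.0]]
contact_force: [1.1, -0.2, -1.9]
grip_width: 0.0619
grasp_force: 30.0
```

{"op": "apply_moves", "data": {"plan": [[[0.2,0.177,0],[0,0,0]],[[0.321,0.283,0],[0,0,0]],[[0.321,0.283,0],[0,0,0]],[[0.321,0.283,0],[0,0,0]],[[0.321,0.283,0],[0,0,0]]]}}

```text
t: 6.55
tcp_pos: [0.5712, -0.0805, 0.304]
ee_rot: [[-0.858, 0.514, 0.0], [0.514, 0.858, 0.0], [0.0, 0.0, -1.0]]
contact_force: [0.4, 0.4, -0.5]
grip_width: 0.0618
grasp_force: 30.0
```

{"op": "apply_moves", "data": {"plan": [[[0.321,0.283,0],[0,0,0]],[[0.321,0.283,0],[0,0,0]],[[0.321,0.283,0],[0,0,0]],[[0.121,0.106,0],[0,0,0]],[[0,0,0],[0,0,-0.0394]]]}}

```text
t: 7.05
tcp_pos: [0.5274, 0.0575, 0.304]
ee_rot: [[-0.917, 0.398, 0.0], [0.398, 0.917, 0.0], [-0.0, 0.0, -1.0]]
contact_force: [0.7, 0.2, -1.9]
grip_width: 0.0617
grasp_force: 30.0
```

{"op": "apply_moves", "data": {"plan": [[[0,0,0],[0,0,-0.0394]],[[0,0,0],[0,0,-0.0394]],[[0,0,0],[0,0,-0.0394]],[[0,0,0],[0,0,-0.0394]],[[0,0,0],[0,0,0]]]}}

```text
t: 7.55
tcp_pos: [0.5283, 0.0551, 0.3039]
ee_rot: [[-0.997, -0.079, 0.0], [-0.079, 0.997, -0.0], [-0.0, -0.0, -1.0]]
contact_force: [0.3, 0.1, -2.3]
grip_width: 0.0618
grasp_force: 30.0
```

```bash
python3 - <<'E'
from look import *
st,p=look('w4.png',funnel_mouth=.24,neck_mouth=.114)
R=np.array(st["ee_rot"]);print(R,st["grip_width"])
out=[]
for n in("scene","side"):
    s=arm.read_camera(n)
    for k in("funnel_mouth","funnel_flange","funnel"):
        for r in arm.mark_of(s,k)[:3]: print(n,k,round(r["conf"],2),r["location"])
    X=np.array(st["tcp_pos"])-[0,0,.13]; u,v=np.array(proj(s,X)).astype(int); print("proj",n,[np.round(proj(s,np.array(st["tcp_pos"])-[0,0,h]),1) for h in (.06,.115,.16)],u,v)
    out.append(cv2.resize(s["image"][v-50:v+50,u-50:u+50],(400,400),interpolation=cv2.INTER_CUBIC))
save("held.png",np.hstack(out))
E
```

```text
tcp [0.5283 0.0551 0.3039] t 7.55 F [ 0.2918  0.0552 -2.2549]
funnel_mouth 0.67 [321.2 263.6] [0.5301 0.0567 0.24  ]
funnel_mouth 0.67 [127.7 254.2] [ 0.5329 -0.0519  0.24  ]
[[-0.9969 -0.0786  0.0001]
 [-0.0786  0.9969 -0.0002]
 [-0.0001 -0.0002 -1.    ]] 0.06177125233490751
scene funnel_mouth 0.87 [317.4, 130.7]
scene funnel_mouth 0.64 [229.6, 219.4]
scene funnel_flange 0.79 [314.4, 149.3]
scene funnel_flange 0.71 [235.4, 240.9]
scene funnel 0.82 [233.6, 256.0]
scene funnel 0.78 [313.9, 165.8]
scene funnel 0.43 [200.9, 219.5]
proj scene [array([316.1, 125.8]), array([316.1, 147.9]), array([316.1, 164.9])] 316 153
side funnel_mouth 0.85 [326.7, 169.1]
side funnel_mouth 0.42 [331.6, 150.2]
side funnel_flange 0.78 [330.2, 187.8]
side funnel 0.63 [332.5, 199.4]
proj side [array([330.5, 168.8]), array([330.1, 186.2]), array([329.8, 199.3])] 330 190
```

View pics/held.png

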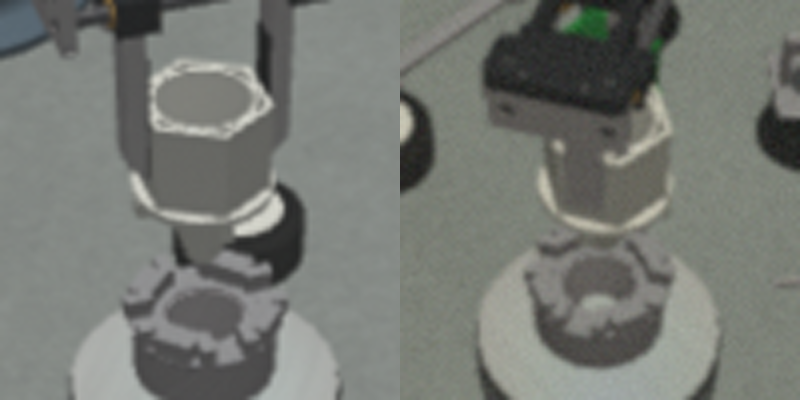

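Both views show the funnel held level above the neck, with the neck rim below it at scene crop (205,295). Descending.

{"op": "apply_moves", "data": {"plan": [[[-0.005,0,0.2],[0,0,0]],[[0,0,0.2],[0,0,0]],[[0,0,0.14],[0,0,0]],[[0,0,0.05],[0,0,0]],[[0,0,0],[0,0,0]]]}}

```text
t: 8.6
tcp_pos: [0.5285, 0.0556, 0.2441]
ee_rot: [[-0.997, -0.079, -0.001], [-0.079, 0.997, 0.0], [0.001, 0.0, -1.0]]
contact_force: [0.3, -0.7, -1.3]
grip_width: 0.0617
grasp_force: 30.0
```

{"op": "apply_moves", "data": {"plan": [[[0,0,0.03],[0,0,0]],[[0,0,0.03],[0,0,0]],[[0,0,0],[0,0,0]]]}}

```text
t: 8.9
tcp_pos: [0.5288, 0.0556, 0.2388]
ee_rot: [[-0.997, -0.079, 0.0], [-0.079, 0.997, -0.0], [-0.0, -0.0, -1.0]]
contact_force: [0.3, -0.2, -0.9]
grip_width: 0.0617
grasp_force: 30.0
```

{"op": "apply_moves", "data": {"plan": [[[0,0,0.02],[0,0,0]],[[0,0,0.02],[0,0,0]],[[0,0,0],[0,0,0]]]}}

```text
t: 9.2
tcp_pos: [0.5286, 0.0556, 0.2344]
ee_rot: [[-0.997, -0.079, -0.0], [-0.079, 0.997, 0.0], [0.0, 0.0, -1.0]]
contact_force: [0.5, -0.0, -1.6]
grip_width: 0.0617
grasp_force: 30.0
```

{"op": "apply_moves", "data": {"plan": [[[0,0,0.02],[0,0,0]],[[0,0,0.01],[0,0,0]],[[0,0,0],[0,0,0]]]}}

```text
t: 9.5
tcp_pos: [0.5286, 0.0556, 0.2314]
ee_rot: [[-0.997, -0.079, -0.0], [-0.079, 0.997, 0.0], [0.0, 0.0, -1.0]]
contact_force: [-0.7, -0.1, -1.6]
grip_width: 0.0617
grasp_force: 30.0
```

The lugs are dropping into the slots. Creep on to contact.

{"op": "apply_moves", "data": {"plan": [[[0,0,0.01],[0,0,0]],[[0,0,0.01],[0,0,0]],[[0,0,0],[0,0,0]]]}}

```text
t: 9.8
tcp_pos: [0.5289, 0.0556, 0.2303]
ee_rot: [[-0.997, -0.079, 0.0], [-0.079, 0.997, -0.0], [-0.0, -0.0, -1.0]]
contact_force: [-2.2, -0.3, 4.2]
grip_width: 0.0619
grasp_force: 30.0
```

{"op": "apply_moves", "data": {"plan": [[[0,0,0.01],[0,0,0]],[[0,0,0.01],[0,0,0]],[[0,0,0],[0,0,0]]]}}

```text
t: 10.1
tcp_pos: [0.529, 0.0556, 0.2303]
ee_rot: [[-0.997, -0.08, -0.0], [-0.08, 0.997, -0.0], [0.0, -0.0, -1.0]]
contact_force: [-9.9, 0.0, 15.5]
grip_width: 0.0623
grasp_force: 30.0
```

Seated at the predicted height. Ease off, release and retreat.

{"op": "apply_moves", "data": {"plan": [[[0.01,0,-0.025],[0,0,0]],[[0,0,0],[0,0,0]]]}}

```text
t: 10.3
tcp_pos: [0.5282, 0.0554, 0.2305]
ee_rot: [[-0.997, -0.079, 0.002], [-0.079, 0.997, -0.0], [-0.002, -0.0, -1.0]]
contact_force: [2.0, 0.1, 0.3]
grip_width: 0.0617
grasp_force: 30.0
```

{"op": "apply_moves", "data": {"plan": [[[0,0,0],[0,0,0]],[[0,0,0],[0,0,0]],[[0,0,0],[0,0,0]],[[0,0,0],[0,0,0]]], "claw": 0}}

```text
t: 10.7
tcp_pos: [0.5277, 0.0555, 0.2299]
ee_rot: [[-0.997, -0.079, -0.0], [-0.079, 0.997, 0.0], [0.0, 0.0, -1.0]]
contact_force: [-0.1, -0.5, 0.2]
grip_width: 0.0904
grasp_force: 0.0
```

{"op": "apply_moves", "data": {"plan": [[[0,0,-0.15],[0,0,0]],[[0,0,-0.3],[0,0,0]],[[0,0,-0.35],[0,0,0]],[[0,0,-0.35],[0,0,0]],[[0,0,0],[0,0,0]]]}}

```text
t: 11.2
tcp_pos: [0.5298, 0.0553, 0.3524]
ee_rot: [[-0.997, -0.08, 0.012], [-0.08, 0.997, -0.001], [-0.012, -0.002, -1.0]]
contact_force: [-0.2, 0.0, 0.8]
grip_width: 0.0942
grasp_force: 0.0
```

```bash
python3 - <<'E'
from look import *
st,p=look('w5.png',funnel_mouth=.169,funnel_flange=.114)
out=[cv2.resize(top(p,st,.529,.055,.169),(266,266))]
for n in("scene","side"):
    s=arm.read_camera(n)
    for k in("funnel_mouth","funnel_flange"):
        for r in arm.mark_of(s,k)[:2]: print(n,k,round(r["conf"],2),np.round(r["location"],1))
    print("proj",n,[np.round(proj(s,[.529,.055,h]),1) for h in (.114,.169)])
    u,v=np.array(proj(s,[.529,.055,.13])).astype(int)
    out.append(cv2.resize(s["image"][v-40:v+40,u-40:u+40],(266,266),interpolation=cv2.INTER_CUBIC))
save("seat.png",np.hstack(out))
E
```

```text
tcp [0.5298 0.0553 0.3524] t 11.2 F [-0.1561  0.0057  0.8232]
funnel_mouth 0.97 [153.1 226.9] [ 0.5711 -0.1051  0.169 ]
funnel_mouth 0.59 [321.2 196.1] [0.5262 0.0577 0.169 ]
funnel_flange 0.86 [171.4 213.7] [ 0.5772 -0.114   0.114 ]
funnel_flange 0.71 [317.9 185.7] [0.5297 0.0547 0.114 ]
scene funnel_mouth 0.81 [315.8 161.1]
scene funnel_mouth 0.57 [227.5 218.8]
scene funnel_flange 0.85 [314.8 175.5]
scene funnel_flange 0.6 [232.6 239.9]
proj scene [array([316.2, 175.8]), array([316.2, 155.7])]
side funnel_mouth 0.73 [330.3 150.2]
side funnel_mouth 0.56 [327.8 193.1]
side funnel_flange 0.78 [333.  207.5]
side funnel_flange 0.51 [333.4 159.9]
proj side [array([329.4, 207.3]), array([329.7, 192. ])]
```

View pics/seat.png

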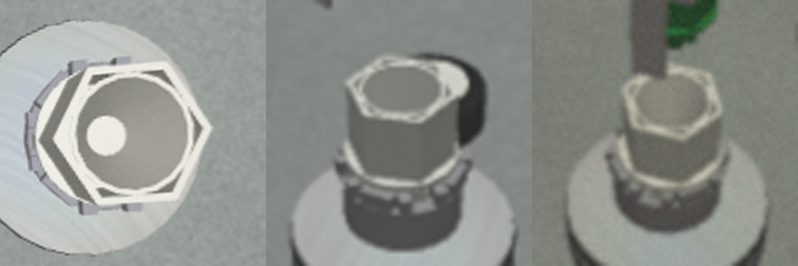

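The funnel sits flush in the neck, flange down among the castellations, with its bowl centre at (135,133) → (.5295,.055). Now to the strainer.

{"op": "apply_moves", "data": {"plan": [[[0.112,0.398,0],[0,0,0]],[[0.112,0.398,0],[0,0,0]],[[0.112,0.398,0],[0,0,0]],[[0.112,0.398,0],[0,0,0]],[[0.112,0.398,0],[0,0,0]]]}}

```text
t: 12.15
tcp_pos: [0.4552, 0.2508, 0.3448]
ee_rot: [[-0.997, -0.079, -0.001], [-0.079, 0.997, -0.0], [0.001, -0.0, -1.0]]
contact_force: [0.4, 0.3, -0.1]
grip_width: 0.0939
grasp_force: 0.0
```

{"op": "apply_moves", "data": {"plan": [[[0,0,0.1],[0,0,0.0448]],[[0,0,0.1],[0,0,0.0448]],[[0,0,0.1],[0,0,0.0448]],[[0,0,0.1],[0,0,0.0448]],[[0,0,0.1],[0,0,0.0448]]]}}

```text
t: 12.65
tcp_pos: [0.4559, 0.2494, 0.2942]
ee_rot: [[-0.808, 0.589, -0.001], [0.589, 0.808, -0.0], [0.001, -0.001, -1.0]]
contact_force: [-0.2, 0.0, 0.4]
grip_width: 0.094
grasp_force: 0.0
```

{"op": "apply_moves", "data": {"plan": [[[0,0,0],[0,0,0.0448]],[[0,0,0],[0,0,0.0448]],[[0,0,0],[0,0,0.0448]],[[0,0,0],[0,0,0.0448]],[[0,0,0],[0,0,0.0448]]]}}

```text
t: 13.15
tcp_pos: [0.456, 0.2494, 0.2946]
ee_rot: [[-0.235, 0.972, -0.001], [0.972, 0.235, -0.0], [-0.0, -0.001, -1.0]]
contact_force: [-0.4, 0.6, 0.9]
grip_width: 0.0941
grasp_force: 0.0
```

{"op": "apply_moves", "data": {"plan": [[[0,0,0],[0,0,0.0448]],[[0,0,0],[0,0,0.0448]],[[0,0,0],[0,0,0.0448]],[[0,0,0],[0,0,0.0448]],[[0,0,0],[0,0,0]]]}}

```text
t: 13.65
tcp_pos: [0.456, 0.2494, 0.2947]
ee_rot: [[0.314, 0.949, -0.001], [0.949, -0.314, -0.0], [-0.0, -0.001, -1.0]]
contact_force: [-0.4, 0.3, -0.6]
grip_width: 0.094
grasp_force: 0.0
```

```bash
python3 - <<'E'
from look import *
st,p=look('w6.png',strainer_bar=.091,strainer_lip=.05)
save("str.png",top(p,st,.459,.249,.098)); print(st["ee_rot"][0],st["ee_rot"][1],st["joint_pos"][5])
E
```

```text
tcp [0.456  0.2494 0.2947] t 13.65 F [-0.433   0.2601 -0.5513]
strainer_bar 0.98 [312.1 198.7] [0.4504 0.2484 0.091 ]
strainer_bar 0.85 [253.9  86.8] [0.4334 0.3679 0.091 ]
strainer_lip 0.93 [318.4 189.4] [0.4566 0.2461 0.05  ]
strainer_lip 0.88 [259.7  95.7] [0.4292 0.364  0.05  ]
[ 0.3144  0.9493 -0.0008] [ 0.9493 -0.3144 -0.0002] 0.6019136628424561
```

View pics/str.png

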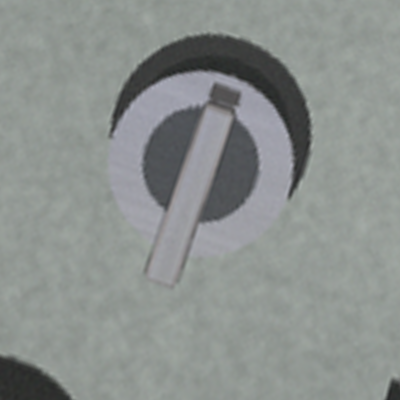

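The bar centre is at (192,194) and its direction is 70.8°. Averaged with the earlier opposite view, that gives (.4575,.250). Grasp.

{"op": "apply_moves", "data": {"plan": [[[0.01,0.012,0.314],[0,0,0.004]],[[0,0,0.314],[0,0,0]],[[0,0,0.314],[0,0,0]],[[0,0,0.314],[0,0,0]],[[0,0,0],[0,0,0]]]}}

```text
t: 14.3
tcp_pos: [0.4548, 0.2491, 0.1652]
ee_rot: [[0.325, 0.946, -0.009], [0.946, -0.325, -0.003], [-0.005, -0.008, -1.0]]
contact_force: [-0.7, 1.0, -1.0]
grip_width: 0.0938
grasp_force: 0.0
```

{"op": "apply_moves", "data": {"plan": [[[0,0,0],[0,0,0]],[[0,0,0],[0,0,0]],[[0,0,0],[0,0,0]],[[0,0,0],[0,0,0]],[[0,0,0],[0,0,0]]], "claw": 1}}

```text
t: 14.8
tcp_pos: [0.4579, 0.2501, 0.1704]
ee_rot: [[0.326, 0.945, 0.001], [0.945, -0.326, 0.0], [0.001, 0.001, -1.0]]
contact_force: [-0.5, -0.1, 0.2]
grip_width: 0.0574
grasp_force: 0.0
```

{"op": "apply_moves", "data": {"plan": [[[0,0,0],[0,0,0]],[[0,0,0],[0,0,0]],[[0,0,0],[0,0,0]],[[0,0,0],[0,0,0]],[[0,0,0],[0,0,0]]]}}

```text
t: 15.3
tcp_pos: [0.4575, 0.25, 0.1695]
ee_rot: [[0.327, 0.945, -0.0], [0.945, -0.327, -0.0], [-0.0, -0.0, -1.0]]
contact_force: [-0.3, 0.2, -0.2]
grip_width: 0.0173
grasp_force: 0.0
```

{"op": "apply_moves", "data": {"plan": [[[0,0,0],[0,0,0]],[[0,0,0],[0,0,0]],[[0,0,0],[0,0,0]]]}}

```text
t: 15.6
tcp_pos: [0.4574, 0.25, 0.1695]
ee_rot: [[0.327, 0.945, -0.001], [0.945, -0.327, -0.0], [-0.0, -0.0, -1.0]]
contact_force: [-0.8, -0.2, 0.5]
grip_width: 0.0097
grasp_force: 30.0
```

{"op": "apply_moves", "data": {"plan": [[[0,0,-0.1],[0,0,0]],[[0,0,-0.35],[0,0,0]],[[0,0,-0.45],[0,0,0]],[[0,0,-0.45],[0,0,0]],[[0,0,-0.45],[0,0,0]]]}}

```text
t: 16.1
tcp_pos: [0.4572, 0.2498, 0.352]
ee_rot: [[0.327, 0.945, 0.001], [0.945, -0.327, 0.0], [0.0, 0.001, -1.0]]
contact_force: [1.3, -0.1, -1.6]
grip_width: 0.0099
grasp_force: 30.0
```

{"op": "apply_moves", "data": {"plan": [[[0,0,-0.1],[0,0,0]],[[0,0,0],[0,0,0]]]}}

```text
t: 16.3
tcp_pos: [0.4582, 0.2501, 0.362]
ee_rot: [[0.327, 0.945, 0.005], [0.945, -0.327, 0.001], [0.003, 0.004, -1.0]]
contact_force: [-0.2, 0.0, -1.7]
grip_width: 0.0097
grasp_force: 30.0
```

{"op": "apply_moves", "data": {"plan": [[[-0.268,0.217,0],[0,0,0]],[[-0.268,0.217,0],[0,0,0]],[[-0.268,0.217,0],[0,0,0]],[[-0.268,0.217,0],[0,0,0]],[[-0.268,0.217,0],[0,0,0]]]}}

```text
t: 16.8
tcp_pos: [0.5157, 0.0866, 0.3563]
ee_rot: [[0.327, 0.945, -0.005], [0.945, -0.327, 0.0], [-0.002, -0.005, -1.0]]
contact_force: [0.8, -0.2, -1.3]
grip_width: 0.0096
grasp_force: 30.0
```

{"op": "apply_moves", "data": {"plan": [[[-0.268,0.217,0],[0,0,0]],[[0,0,0],[0,0,0]],[[0,0,0],[0,0,0]]]}}

```text
t: 17.1
tcp_pos: [0.5274, 0.0552, 0.3569]
ee_rot: [[0.328, 0.945, -0.005], [0.945, -0.328, 0.001], [-0.001, -0.005, -1.0]]
contact_force: [-0.1, 0.8, -2.2]
grip_width: 0.0098
grasp_force: 30.0
```

```bash
python3 - <<'E'
from look import *
st,p=look('w7.png')
T=np.array(st["tcp_pos"]); out=[]
S={n:arm.read_camera(n) for n in("scene","side")}
for k,z in(("strainer_bar",.0785),("strainer_lip",.1195),("strainer",.1645)):
    R={}
    for n in S:
        c=[r["location"] for r in arm.mark_of(S[n],k)]; e=proj(S[n],T-[0,0,z])
        c=sorted(c,key=lambda q:np.hypot(*(np.array(q)-e)))[:1]; R[n]=ray(S[n],c[0]) if c else None; print(k,n,np.round(c,1),np.round(e,1))
    if all(R.values()): print(tri(R["scene"],R["side"])-T)
for n in S:
    s=S[n]; u,v=np.array(proj(s,T-[0,0,.16])).astype(int)
    out.append(cv2.resize(s["image"][v-50:v+50,u-50:u+50],(400,400),interpolation=cv2.INTER_CUBIC))
save("held2.png",np.hstack(out)); print(st["torque"])
E
```

```text
tcp [0.5274 0.0552 0.3569] t 17.1 F [-0.071   0.8383 -2.1893]
strainer_bar scene [[317.1 110.6]] [316.  110.8]
strainer_bar side [[332.6 154.1]] [331.2 157. ]
[ 0.0005 -0.001  -0.075 ]
strainer_lip scene [[314.6 128.2]] [316.  128.2]
strainer_lip side [[331.9 172. ]] [330.9 171.1]
[-0.0027 -0.0014 -0.1217]
strainer scene [[316.1 148.3]] [316.  146.3]
strainer side [[330.4 182.4]] [330.5 185.3]
[ 0.0044 -0.0037 -0.1636]
[-0.0667  0.1316 -0.013 ]
```

View pics/held2.png

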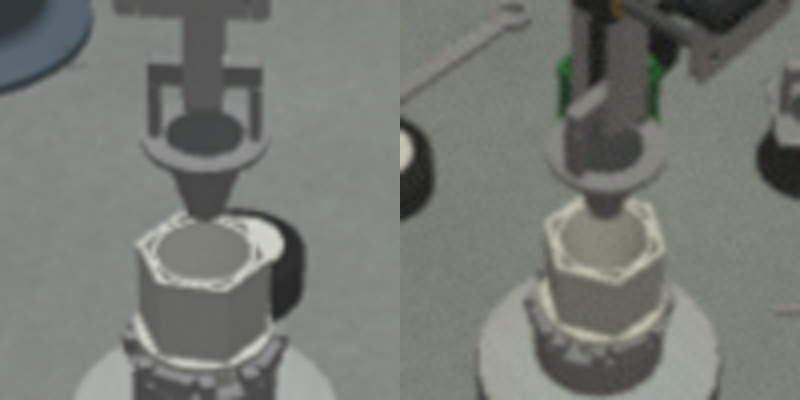

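The strainer is level and centred over the funnel mouth (scene crop: tip (205,215), mouth (205,250)). Lowering.

{"op": "apply_moves", "data": {"plan": [[[0.003,0.01,0.15],[0,0,0]],[[0,0,0.15],[0,0,0]],[[0,0,0.15],[0,0,0]],[[0,0,0.06],[0,0,0]],[[0,0,0],[0,0,0]]]}}

```text
t: 18.05
tcp_pos: [0.5285, 0.0555, 0.3065]
ee_rot: [[0.327, 0.945, -0.004], [0.945, -0.327, 0.0], [-0.001, -0.003, -1.0]]
contact_force: [-0.4, 0.5, -0.3]
grip_width: 0.0097
grasp_force: 30.0
```

{"op": "apply_moves", "data": {"plan": [[[0,0,0.04],[0,0,0]],[[0,0,0.04],[0,0,0]],[[0,0,0.02],[0,0,0]],[[0,0,0],[0,0,0]]]}}

```text
t: 18.45
tcp_pos: [0.5291, 0.0555, 0.2984]
ee_rot: [[0.327, 0.945, -0.0], [0.945, -0.327, 0.0], [-0.0, -0.0, -1.0]]
contact_force: [-0.4, -0.5, -0.7]
grip_width: 0.0097
grasp_force: 30.0
```

{"op": "apply_moves", "data": {"plan": [[[0,0,0.03],[0,0,0]],[[0,0,0.03],[0,0,0]],[[0,0,0],[0,0,0]]]}}

```text
t: 18.75
tcp_pos: [0.5289, 0.0555, 0.292]
ee_rot: [[0.327, 0.945, -0.001], [0.945, -0.327, 0.0], [-0.0, -0.001, -1.0]]
contact_force: [-0.3, -0.9, -0.8]
grip_width: 0.0096
grasp_force: 30.0
```

{"op": "apply_moves", "data": {"plan": [[[0,0,0.02],[0,0,0]],[[0,0,0.015],[0,0,0]],[[0,0,0],[0,0,0]]]}}

```text
t: 19.05
tcp_pos: [0.529, 0.0555, 0.2888]
ee_rot: [[0.327, 0.945, -0.001], [0.945, -0.327, 0.0], [-0.0, -0.0, -1.0]]
contact_force: [0.9, -0.1, -0.7]
grip_width: 0.0097
grasp_force: 30.0
```

{"op": "apply_moves", "data": {"plan": [[[0,0,0.01],[0,0,0]],[[0,0,0.01],[0,0,0]],[[0,0,0],[0,0,0]]]}}

```text
t: 19.35
tcp_pos: [0.5294, 0.0555, 0.2884]
ee_rot: [[0.326, 0.945, 0.001], [0.945, -0.326, -0.0], [0.0, 0.001, -1.0]]
contact_force: [-2.5, -0.1, 5.5]
grip_width: 0.0096
grasp_force: 30.0
```

Contact comes at the predicted height (.2885), so the lip is home. Release slowly and rise.

{"op": "apply_moves", "data": {"plan": [[[0,0,-0.01],[0,0,0]],[[0,0,0],[0,0,0]]]}}

```text
t: 19.55
tcp_pos: [0.5293, 0.0554, 0.2884]
ee_rot: [[0.327, 0.945, 0.001], [0.945, -0.327, -0.0], [0.0, 0.001, -1.0]]
contact_force: [-0.7, 0.7, 2.6]
grip_width: 0.0097
grasp_force: 30.0
```

{"op": "apply_moves", "data": {"plan": [[[0,0,0],[0,0,0]],[[0,0,0],[0,0,0]],[[0,0,0],[0,0,0]],[[0,0,0],[0,0,0]],[[0,0,0],[0,0,0]]], "claw": 0}}

```text
t: 20.05
tcp_pos: [0.5291, 0.0554, 0.288]
ee_rot: [[0.327, 0.945, -0.0], [0.945, -0.327, -0.0], [-0.0, -0.0, -1.0]]
contact_force: [0.4, 0.6, 0.8]
grip_width: 0.0463
grasp_force: 0.0
```

{"op": "apply_moves", "data": {"plan": [[[0,0,0],[0,0,0]],[[0,0,-0.1],[0,0,0]],[[0,0,-0.3],[0,0,0]],[[0,0,-0.4],[0,0,0]],[[0,0,-0.4],[0,0,0]]]}}

```text
t: 20.55
tcp_pos: [0.5289, 0.0555, 0.4099]
ee_rot: [[0.327, 0.945, -0.0], [0.945, -0.327, 0.0], [-0.0, -0.0, -1.0]]
contact_force: [1.3, 0.1, 0.2]
grip_width: 0.0862
grasp_force: 0.0
```

```bash
python3 - <<'E'
from look import *
st,p=look('w8.png',strainer_lip=.169)
out=[cv2.resize(top(p,st,.529,.055,.173),(266,266))]
for n in("scene","side"):
    s=arm.read_camera(n)
    print(n,[(k,np.round(r["location"],1)) for k in("strainer_lip","strainer_bar") for r in arm.mark_of(s,k)[:2]],[np.round(proj(s,[.529,.055,h]),1) for h in (.169,.21)])
    u,v=np.array(proj(s,[.529,.055,.16])).astype(int)
    out.append(cv2.resize(s["image"][v-40:v+40,u-40:u+40],(266,266),interpolation=cv2.INTER_CUBIC))
save("fin.png",np.hstack(out))
E
```

```text
tcp [0.5289 0.0555 0.4099] t 20.55 F [1.3431 0.1271 0.2228]
strainer_lip 0.56 [321.1 188.8] [0.533  0.0528 0.169 ]
scene [('strainer_lip', array([427.1, 152.7])), ('strainer_lip', array([316.6, 156.8])), ('strainer_bar', array([431.6, 140.7])), ('strainer_bar', array([318.4, 135.8]))] [array([316.2, 155.7]), array([316.1, 139.8])]
side [('strainer_lip', array([330.7, 193. ])), ('strainer_lip', array([318.2, 357.2])), ('strainer_bar', array([317.4, 353. ])), ('strainer_bar', array([330.8, 180.5]))] [array([329.7, 192. ]), array([330. , 179.6])]
```

View pics/fin.png

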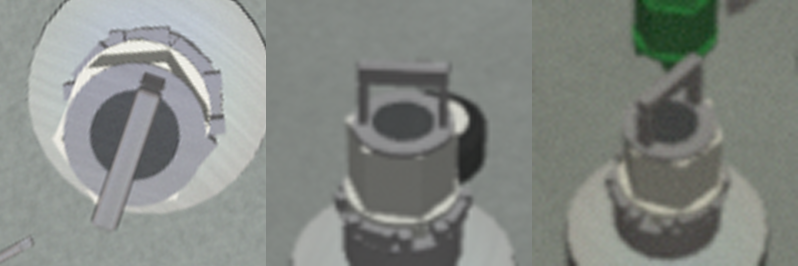

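The strainer lip sits level and flush on the funnel mouth (scene crop (404,130)), the funnel is still seated, and the gripper is clear. Handing in.

```bash
python3 -c "
from cell import arm
print(arm.hand_in())"
```

```text
the job is handed in; nothing more can be done
None
```

The job is handed in at about 21 s: the funnel is seated flush in the neck, its lugs lined up by camera before lowering so they dropped straight into the slots, and the strainer is nested level on its mouth; no verdict was returned.

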